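# Open the plasma press for the next unit

## Robot

A 6-joint arm with a two-finger parallel gripper is mounted at the origin on a cart in front of the work surface, level with it; the furniture and walls round the work are solid. World frame = base frame: x ahead of the robot, y to its left, z up, the work surface at z = 0. Lengths are in mm, angles in rad, forces in N, time in s.
With the tool pointing down it reaches from about 275 to 825 mm from the base axis. Payload 4.9 kg.
Tool frame: the origin (TCP) lies between the finger pads; the fingertips stand 25 mm ahead of it and the grasp point (between the pads) lies 6 mm ahead of it; z points along the fingers, y is the direction in which the jaws open and shut (so a half turn about z gives the same grasp; the last joint's range is limited). The gripper opens to 85 mm and grips with 20 to 120 N. Pads are 22 mm wide; open, the fingers measure 114 mm over their backs; the gripper's body (76 mm by 85 mm) begins 54 mm behind the grasp point. The pads swing forward as they close: fully open they stand 13 mm farther back than shut.
Start: joints at [1.092, 0.326, -0.193, 1.052, 0, 1.437], TCP at [185.9, 517.648, 231.181] pointing down, gripper open.
Joint ranges: [-2.65, 2.65], [-0.97, 1.79], [-1.3, 1.35], [-1.93, 2.1], [-1.47, 1.37], [-3.14, 3.14]. Speed limits (rad/s): [2.57, 2.57, 3.14, 3.14, 3.14, 3.14].

## Interface

Orientations are given as [roll, pitch, yaw] about the fixed x, y, z axes, in that order (R = Rz(yaw) Ry(pitch) Rx(roll)).
In Python, from rig import read_state, capture, finish_job gives the robot as it stands.
- The arm moves only by the tool step_arm, never from a script. Its argument "steps" is a list of rows, each a list of 2 entries, a list of its own where there are three numbers: the shift along the tool's x, y, z in cm, then the turn about the tool's z in degrees. In form: [[[dx, dy, dz], spin], ...]. A call has exactly 5 rows; each row is the pose to reach, as a shift and turn from the pose measured when the call began, along the tool's axes at that moment; what a row does not reach only later rows make up. A row lasts 1/12 s, in which the tool goes at most 41.7 mm and 7.16 degrees, less where a joint would pass 70% of its speed; a pose out of reach is approached as far as the arm can. A call with a gripper value outside its range is refused whole. "gripper" is the closure in counts, from 0 (fully open) to 255 (shut), set as the call begins (left out, the last holds). The fingers move at their own pace and stop on an object; "squeeze" is the grip in N (left out, the last holds). Time passes only in rows, so rows that repeat a pose let the fingers close, or fill a call up. It gives the time, the measured TCP pose, the force and the opening at its end, in the units of the state.
- read_state(): the state, without advancing time (a new reading comes with each control period).
- capture(name): name is "side" or "top"; returns a dict with "image" (400x640x3 uint8, red, green, blue), "fx", "fy", "cx", "cy" (pixels), "R" (3x3) and "t" (3): a world point X has camera coordinates R X + t. Camera axes: x right, y down, z forward; pixel columns grow to the right and rows downward; lengths in mm; the calibration is good to about 2 mm. A picture is of the moment at which its call begins. There is no depth.
- finish_job(): hands the job in, once; it reports no verdict.
The state is a dict: "time_s": time; "joint_pos": joint angles; "qd": joint speeds; "joint_efforts": joint torques, N m; "tcp_pos": TCP position; "orientation": TCP orientation; "ft_force": force on the tool from outside, world axes, zero at the start; "wrist_torque": the same for the moment, N m; "finger_gap": finger opening in mm.
Only numpy, scipy, OpenCV 4.12 (cv2) and the standard library are available. Lean on these libraries where they do the work, as an engineer would, in place of code of your own. Each camera call takes 0.05 s, during which the arm holds its last target. There are 200 camera calls.

## Task

Get the plasma press ready for the next blood unit. First take the two bottles that stand in its way, one in front of its plate and one behind its side lever, and stand them upright in the steel tray; leave the third bottle, beside the press, where it is. Then push the lever away through its middle notch and past the stiff detent, all the way into the last notch so that the plate stays open, and do not knock over or shift anything else.

Things in the scene. Friction and masses are not known exactly. Their poses are not given: they have to be found in the camera images.
- press: White and steel plasma press fixed to the worktop, 210 x 290 x 205 mm, up to 15 degrees askew. Origin on the worktop; x to its back, y to its left, z up; front is -x. Lever plane y -125 mm. Side housing x -65..65, y -80..-28, up to z 135 mm. Back plate and clear plate y -20..140, up to z 205. Two runners 18 mm high at y -25 and 145 reach forward to x -90; open worktop between them.
- lever (a joint): Side lever's angle (rad) about an axis along the press's y through pivot; grows as the knob is pushed to the press's back (+x). Lean from upright towards +x = joint - 0.35. Rests by itself in notches 0 (press), 0.44 (hold; 4 N at the knob to get there) and 1.33 (open, the last, behind a stiff detent: 12 N at 0.50, less and less up to 0.88; from there it is drawn in). Stop 1.38. Starts anywhere from 0 to 0.45.
- pivot (a point): Point on the lever's pivot axis in the lever's plane, 50 mm above the worktop, at x -10, y -125 mm in the press's frame; axes as the press's; hub 32 mm across.
- knob (a point): Centre of the lever's black ball knob, 34 mm across, 150 mm from pivot, on a round 12 mm steel stem. It turns with the lever. Nothing stands within 40 mm of it on either side (press's y).
- plate_top (a point): Middle of the clear plate's top edge, 172 mm from the plate's hinge (along y at x 0, z 30 mm in the press's frame). Closed, the plate leans back 0.12 rad; geared to the lever q it swings to the front (-x) by 0.8 q rad.
- plate_space (a point): Point on the worktop in front of the clear plate, x -96, y 60 mm in the press's frame; axes as the press's. The plate swings down through the space above it. The bottle in front of the plate stands within 30 mm of this point.
- lever_space (a point): Point on the worktop behind the lever, x 89, y -125 mm in the press's frame; axes as the press's. The lever swings down through the space above it. The bottle behind the lever stands within 15 mm of this point.
- bottle_1: White bottle. Height 125 mm, round body 52 mm across up to 104 mm, screw cap 32 mm across on top; loose, about 0.16 kg, upright. Origin at the centre of its underside, z up its axis. Any of the three bottles may be in front of the plate, behind the lever, or out of the way, standing beside the press's left side.
- bottle_2: White bottle, slightly smaller than the other two. Height 110 mm, round body 48 mm across up to 91 mm, screw cap 30 mm across on top; loose, about 0.12 kg, upright. Origin at the centre of its underside, z up its axis.
- bottle_3: White bottle like bottle_1. Height 125 mm, round body 52 mm across up to 104 mm, screw cap 32 mm across on top; loose, about 0.16 kg, upright. Origin at the centre of its underside, z up its axis.
- tray_in (a point): Centre of the inner floor (3 mm above the worktop) of the fixed low steel tray: 190 mm along its x, 160 mm along its y outside, walls 3 mm thick and 22 mm high. The tray stands on the other side of the worktop from the press.
- small_bottle: Small bottle already standing somewhere in the tray, 85 mm high, 40 mm across, loose; stays where it is. Origin at the centre of its underside.
- carton: Flat reagent carton 60 x 115 x 42 mm lying at the back in the middle, loose; stays where it is. Origin at the centre of its underside.
- bench_timer: Bench timer 58 x 68 x 18 mm lying near the carton, loose; stays where it is. Origin at the centre of its underside.
Mind the look-alikes: they are no part of the job. Leave any pink look-alike of the bottle_3 alone.

How it is judged:
By the outcome, as a careful person would: the job done as asked, in the order asked, and still so for the second after the job is handed in, with the robot touching nothing.
It also fails if it takes over 72 s, if anything falls off the work surface, if the arm or the gripper's body presses on something with over 40 N, if the wrist force passes 120 N, or if a joint passes its speed limit or range.

## Working session

There is one attempt and no reset: what is moved stays moved. The work goes in short steps, Python scripts to look and compute and a tool call to move; the robot and the scene stay as the last step left them, time stands still between calls to the robot, and variables do not carry over. Pictures are saved under pics/ and viewed, about 8 in all and at most 12, crops included, and the job is handed in when it is done.

Besides the shell and the picture viewer there is one more tool, called after "Emit:" as name([rows], argument=value, ...), one row to a line, values as JSON. step_arm: Moves the arm, as the interface text tells. Its arguments: {"type":"object","properties":{"steps":{"type":"array"},"gripper":{"type":"number"},"squeeze":{"type":"number"}},"required":["steps"]}

```bash
mkdir -p pics; ls; python3 - <<'E'
from rig import *
import cv2,numpy as np
s=read_state();print({k:np.round(v,3).tolist() for k,v in s.items()})
for n in("side","top"):
    c=capture(n);cv2.imwrite(f"pics/{n}0.png",c["image"][:,:,::-1])
    print(n,c["fx"],c["fy"],c["cx"],c["cy"],np.round(c["R"],4).tolist(),np.round(c["t"],1).tolist())
E
```

```text
pics
{'time_s': 0.0, 'joint_pos': [1.092, 0.327, -0.194, 1.052, 0.0, 1.437], 'qd': [-0.001, 0.001, -0.001, -0.001, -0.0, -0.0], 'joint_efforts': [0.001, -44.34, 26.244, 0.015, 0.0, 0.0], 'tcp_pos': [185.605, 517.104, 230.421], 'orientation': [-3.14, -0.0, 2.797], 'ft_force': [-0.373, 0.121, 0.37], 'wrist_torque': [-0.044, 0.007, 0.012], 'finger_gap': 85.738}
side 406.27649528670315 406.27649528670315 317.9661893418287 194.56664494667373 [[0.0996, -0.995, -0.0086], [-0.8573, -0.0814, -0.5083], [0.5051, 0.058, -0.8611]] [-28.4, 514.4, 957.8]
top 391.99162400520333 391.99162400520333 319.4138003174384 200.6575685532292 [[0.0039, -0.9998, 0.0169], [-0.993, -0.0059, -0.1177], [0.1178, -0.0163, -0.9929]] [30.3, 529.8, 1131.9]
```

View pics/side0.png

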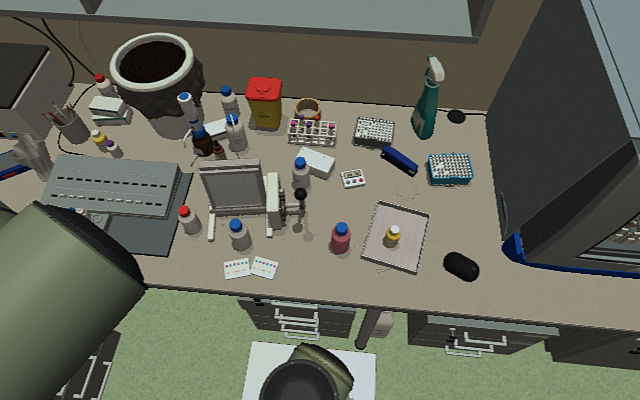

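View pics/top0.png

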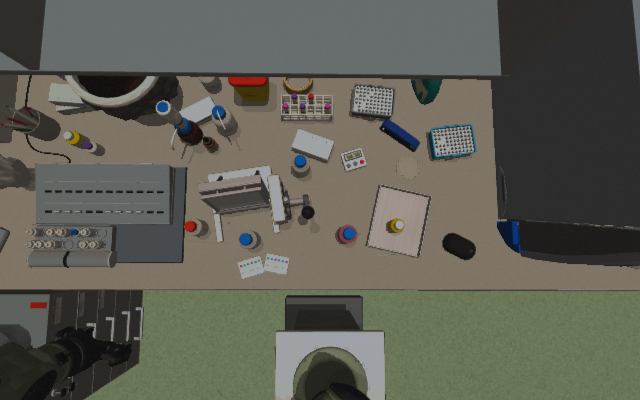

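```bash
cat > h.py <<'E'
import numpy as np,cv2,json
from rig import *
def snap(n,tag,x0=None,x1=None,y0=None,y1=None,s=4):
    c=capture(n);im=c["image"][:,:,::-1]
    if x0 is not None: im=cv2.resize(im[y0:y1,x0:x1],None,fx=s,fy=s,interpolation=cv2.INTER_CUBIC)
    cv2.imwrite(f"pics/{tag}.png",im);return c
def plane(c,u,v,z):
    R=np.array(c["R"]);t=np.array(c["t"])
    o=-R.T@t;d=R.T@np.array([(u-c["cx"])/c["fx"],(v-c["cy"])/c["fy"],1])
    return o+d*(z-o[2])/d[2]
def proj(c,X):
    p=np.array(c["R"])@np.array(X)+np.array(c["t"])
    return np.array([c["fx"]*p[0]/p[2]+c["cx"],c["fy"]*p[1]/p[2]+c["cy"]])
E
python3 - <<'E'
from h import *
snap("top","t1",180,380,145,285,4)
snap("side","s1",180,360,140,260,4)
E
```

```text
(no output)
```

View pics/t1.png

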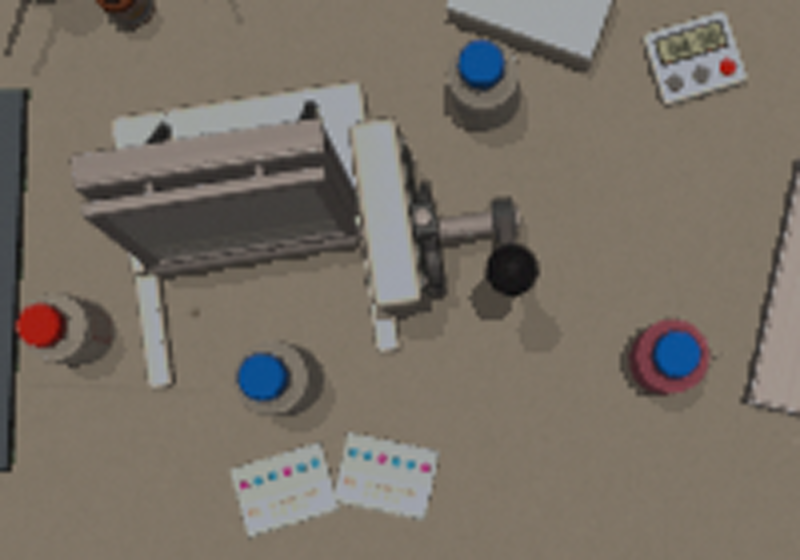

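View pics/s1.png

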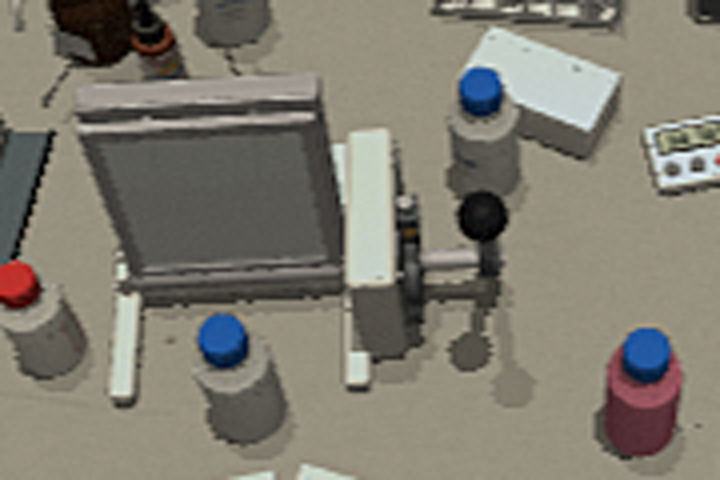

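```bash
cat > m.py <<'E'
from h import *
from scipy.optimize import least_squares as LS
T=capture("top");S=capture("side")
ft=lambda x,y:(180+x/4,145+y/4); fs=lambda x,y:(180+x/4,140+y/4)
def tri(a,b):
    r=LS(lambda X:np.r_[proj(T,X)-a,proj(S,X)-b],[450,100,100]);return r.x.round(1),round(float(np.abs(r.fun).max()),2)
print("front cap",tri(ft(264,376),fs(223,340)),"back cap",tri(ft(482,64),fs(481,91)),"knob",tri(ft(512,269),fs(483,216)),"red",tri(ft(42,326),fs(17,284)))
obs=[(T,ft(352,127),(65,-28,135)),(T,ft(393,121),(65,-80,135)),(T,ft(418,300),(-65,-80,135)),(T,ft(375,308),(-65,-28,135)),
 (S,fs(348,133),(65,-28,135)),(S,fs(388,130),(65,-80,135)),(S,fs(395,282),(-65,-80,135)),(S,fs(347,282),(-65,-28,135))]
def W(p,X):
    c,s=np.cos(p[2]),np.sin(p[2]);return np.array([p[0]+c*X[0]-s*X[1],p[1]+s*X[0]+c*X[1],X[2]])
r=LS(lambda p:np.concatenate([proj(c,W(p,X))-o for c,o,X in obs]),[500,150,0])
p=r.x;print("press",p.round(3),r.fun.round(1))
np.save("press.npy",p)
for q in(0,.2,.44):
    a=q-.35;print(q,"knob",W(p,(-10+150*np.sin(a),-125,50+150*np.cos(a))).round(1))
print("plate_space",W(p,(-96,60,0)).round(1),"lever_space",W(p,(89,-125,0)).round(1))
for n,u in(("front",(245.9,238.8)),("back",(300.5,160.5)),("red",(190.3,226))):
  for z in(110,125):print(n,z,plane(T,*u,z).round(1))
for u in((380,187),(431,194),(420,255),(367,245)):print("tray",plane(T,*u,22).round(1))
print("small",tri((397,225),(393,231)))
E
python3 m.py; python3 - <<'E'
from h import *
snap("top","t2",355,445,175,265,6)
E
```

```text
front cap (array([413.9, 231.9, 117.5]), 0.22) back cap (array([630.4,  86.4, 116.6]), 0.37) knob (array([480.8,  63.3, 193.4]), 0.47) red (array([447.8, 385.5, 106.2]), 0.5)
press [5.12132e+02 2.02899e+02 1.61000e-01] [-4.2  0.4  4.6 -1.   5.4  1.4 -3.1  2.5 -4.5 -2.5  3.9 -2.8  2.9 -0.3
 -4.7  0.8]
0 knob [471.5  69.7 190.9]
0.2 knob [500.1  74.3 198.3]
0.44 knob [535.6  80.1 199.4]
plate_space [407.8 246.8   0. ] lever_space [620.   93.7   0. ]
front 110 [414.5 234.1 110. ]
front 125 [414.2 231.5 125. ]
back 110 [633.   87.6 110. ]
back 125 [629.7  87.1 125. ]
red 110 [448.6 386.2 110. ]
red 125 [447.8 381.5 125. ]
tray [ 573.2 -149.5   22. ]
tray [ 552.9 -303.1   22. ]
tray [ 370.8 -265.1   22. ]
tray [ 399.6 -108.4   22. ]
small (array([ 456.3, -188.5,   75.8]), 0.53)
```

View pics/t2.png

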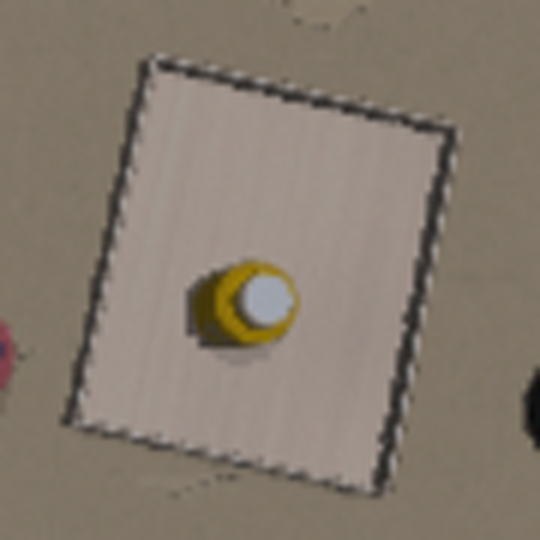

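```bash
cat > m2.py <<'E'
from m import *
print('----')
obs=[(T,ft(352,127),(65,-28,135)),(T,ft(375,308),(-65,-28,135)),(S,fs(348,133),(65,-28,135)),(S,fs(347,282),(-65,-28,135)),
 (T,ft(160,385),(-90,145,9)),(T,ft(388,350),(-90,-25,9)),(S,fs(122,402),(-90,145,6)),(S,fs(357,386),(-90,-25,6))]
def kn(q):return (-10+150*np.sin(q-.35),-125,50+150*np.cos(q-.35))
f=lambda p:np.concatenate([proj(c,W(p,X))-o for c,o,X in obs]+[proj(T,W(p,kn(p[3])))-ft(512,269),proj(S,W(p,kn(p[3])))-fs(483,216)])
r=LS(f,[512,195,.16,.06],loss='soft_l1');p=r.x;print(p.round(3),f(p).reshape(-1,2).round(1).tolist());np.save("press.npy",p)
print("plate_space",W(p,(-96,60,0)).round(1),"lever_space",W(p,(89,-125,0)).round(1))
for q in(p[3],.44,.88,1.33,1.38):print(q,"knob",W(p,kn(q)).round(1))
C=np.array([plane(T,355+x/6,175+y/6,22)[:2] for x,y in((148,62),(453,130),(380,492),(70,422))])
ctr=C.mean(0);ax=(C[0]+C[1]-C[2]-C[3]);print("tray",ctr.round(1),"L",np.linalg.norm(ax)/2,np.linalg.norm(C[0]+C[3]-C[1]-C[2])/2,"yaw",np.arctan2(ax[1],ax[0]))
sb=tri((355+267/6,175+300/6),(393,229.5));print("small",sb)
a=np.arctan2(ax[1],ax[0]);Rt=np.array([[np.cos(a),-np.sin(a)],[np.sin(a),np.cos(a)]])
print("small in tray",(Rt.T@(sb[0][:2]-ctr)).round(1))
for x,y in((50,35),(50,-35),(45,30)):print((x,y),(ctr+Rt@[x,y]).round(1))
E
python3 m2.py | sed -n '/----/,$p'
```

```text
----
[5.17928e+02 1.93612e+02 1.30000e-01 5.40000e-02] [[0.1, -1.5], [-0.3, 0.7], [-0.2, -3.8], [-1.6, -0.5], [0.7, -0.3], [0.6, 1.3], [0.0, 0.1], [-0.1, 2.2], [0.7, -0.1], [-0.2, 0.0]]
plate_space [414.9 240.6   0. ] lever_space [622.4  81.3   0. ]
0.053800281012359646 knob [480.9  62.7 193.5]
0.44 knob [537.6  70.1 199.4]
0.88 knob [599.5  78.2 179.4]
1.33 knob [647.8  84.6 133.6]
1.38 knob [651.8  85.1 127.2]
tray [ 471.7 -204.3] L 184.45446012579964 156.32302521457754 yaw -0.22554473491057758
small (array([ 455. , -189.5,   89.4]), 0.59)
small in tray [-19.6  10.7]
(50, 35) [ 528.2 -181.4]
(50, -35) [ 512.6 -249.6]
(45, 30) [ 522.2 -185.1]
```

Emit:
step_arm([
  [[-3, -1.8, 0], 0],
  [[-6.2, -3.8, 0], 0],
  [[-9.6, -5.9, 0], 0],
  [[-13, -8, 0], 0],
  [[-16, -9.8, 0], 0],
], gripper=0, squeeze=40)

```text
time_s: 0.87
tcp_pos: [304.2, 369.5, 231.2]
orientation: [-3.141, 0.0, 2.797]
ft_force: [0.0, 1.7, 0.5]
finger_gap: 85.2
```

```bash
cat > d.py <<'E'
import sys
from h import *
from scipy.spatial.transform import Rotation as Ro
s=read_state();R=Ro.from_euler('xyz',s["orientation"]).as_matrix();P=np.array(s["tcp_pos"])
print("t",s["time_s"],"P",P.round(1),"rpy",np.round(s["orientation"],3),"F",np.round(s["ft_force"],1),"gap",round(float(s["finger_gap"]),1),"q",np.round(s["joint_pos"],2))
for a in sys.argv[1:]:
    g=np.array([float(v) for v in a.split(",")]);print(a,"->cm",(R.T@(g-P)/10).round(2))
E
python3 d.py 414,232.5,230 414,232.5,91
```

```text
t 0.8667 P [304.2 369.5 231.2] rpy [-3.141  0.     2.797] F [0.  1.7 0.5] gap 85.2 q [ 0.73  0.19 -0.37  1.01 -0.    1.07]
414,232.5,230 ->cm [-14.96  -9.19   0.13]
414,232.5,91 ->cm [-14.96  -9.18  14.03]
```

Emit:
step_arm([
  [[-3, -1.8, 0.3], 0],
  [[-6.3, -3.8, 1], 0],
  [[-9.6, -5.8, 2], 0],
  [[-12.8, -7.8, 3], 0],
  [[-15, -9.2, 4], 0],
])

```text
time_s: 1.28
tcp_pos: [416.3, 229.9, 191.3]
orientation: [3.141, 0.002, 2.795]
ft_force: [0.6, 0.6, -0.7]
finger_gap: 85.6
```

Emit:
step_arm([
  [[0, 0, 0], 0],
  [[0, 0, 0], 0],
  [[0, 0, 0], 0],
  [[0, 0, 0], 0],
  [[0, 0, 0], 0],
])

```text
time_s: 1.7
tcp_pos: [415.8, 231.0, 191.8]
orientation: [3.141, 0.002, 2.797]
ft_force: [-0.0, 0.2, 0.2]
finger_gap: 85.2
```

```bash
python3 d.py 414,232.5,92; python3 - <<'E'
from h import *
a=snap("top","x",180,340,180,280,5);b=snap("side","y",180,340,160,260,5)
cv2.imwrite("pics/p1.png",np.vstack([cv2.imread("pics/x.png")[:300],cv2.imread("pics/y.png")[:300]]) if 0 else np.vstack([cv2.resize(cv2.imread(f"pics/{k}.png"),(480,300)) for k in "xy"]))
E
```

```text
t 1.7 P [415.8 231.  191.8] rpy [3.141e+00 2.000e-03 2.797e+00] F [-0.   0.2  0.2] gap 85.2 q [ 0.35  0.22 -0.44  0.9  -0.    0.7 ]
414,232.5,92 ->cm [0.24 0.07 9.98]
```

View pics/p1.png

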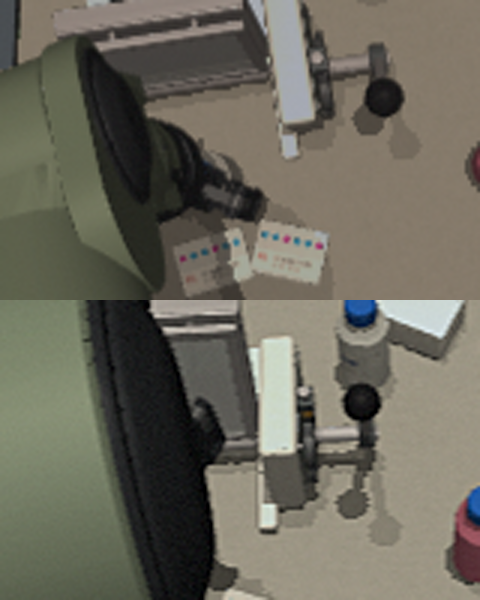

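Emit:
step_arm([
  [[0.2, 0.05, 1.8], 0],
  [[0.2, 0.05, 4.2], 0],
  [[0.2, 0.05, 6.8], 0],
  [[0.2, 0.05, 9], 0],
  [[0.2, 0.05, 10], 0],
])

```text
time_s: 2.22
tcp_pos: [412.5, 232.1, 89.4]
orientation: [-3.14, 0.0, 2.798]
ft_force: [-0.7, -0.6, 0.7]
finger_gap: 85.5
```

Emit:
step_arm([
  [[0, 0, 0], 0],
  [[0, 0, 0], 0],
  [[0, 0, 0], 0],
  [[0, 0, 0], 0],
  [[0, 0, 0], 0],
], gripper=255, squeeze=40)

```text
time_s: 2.63
tcp_pos: [413.3, 232.7, 90.6]
orientation: [3.141, 0.002, 2.799]
ft_force: [-0.7, -0.1, 2.8]
finger_gap: 50.3
```

Emit:
step_arm([
  [[0, 0, 0], 0],
  [[0, 0, 0], 0],
  [[0, 0, 0], 0],
  [[0, 0, 0], 0],
  [[0, 0, 0], 0],
])

```text
time_s: 3.05
tcp_pos: [413.3, 232.6, 90.6]
orientation: [3.141, 0.002, 2.798]
ft_force: [0.0, -0.3, 0.6]
finger_gap: 50.2
```

Emit:
step_arm([
  [[0, 0, -1.2], 0],
  [[0, 0, -4], 0],
  [[0, 0, -7.5], 0],
  [[0, 0, -11], 0],
  [[0, 0, -14], 0],
])

```text
time_s: 3.47
tcp_pos: [413.0, 232.5, 232.5]
orientation: [3.141, 0.002, 2.798]
ft_force: [0.8, 0.7, -1.2]
finger_gap: 50.1
```

```bash
python3 d.py 385,150,245 375,60,245 390,-60,245 537.6,-176.3,200 537.6,-176.3,94
```

```text
t 3.4667 P [413.  232.5 232.5] rpy [3.141e+00 2.000e-03 2.798e+00] F [ 0.8  0.7 -1.2] gap 50.1 q [ 0.36  0.18 -0.38  1.   -0.    0.7 ]
385,150,245 ->cm [-0.15 -8.71 -1.25]
375,60,245 ->cm [ -2.23 -17.52  -1.26]
390,-60,245 ->cm [ -7.69 -28.32  -1.25]
537.6,-176.3,200 ->cm [-25.49 -34.31   3.28]
537.6,-176.3,94 ->cm [-25.47 -34.31  13.88]
```

Emit:
step_arm([
  [[0, -2.5, -0.3], 0],
  [[-0.1, -6, -0.9], 0],
  [[-0.4, -9.8, -1.3], 0],
  [[-1.2, -13.6, -1.3], 0],
  [[-2.2, -17.2, -1.3], 0],
])

```text
time_s: 3.88
tcp_pos: [374.5, 61.9, 245.6]
orientation: [3.141, 0.002, 2.8]
ft_force: [1.6, -0.2, -1.9]
finger_gap: 50.2
```

Emit:
step_arm([
  [[-0.9, -3.5, 0], 0],
  [[-2.2, -6.8, 0], 0],
  [[-4, -10, 0], 0],
  [[-6.2, -12.5, 0], 0],
  [[-8.5, -14.5, 0], 0],
])

```text
time_s: 4.3
tcp_pos: [405.4, -105.4, 245.8]
orientation: [3.141, 0.002, 2.798]
ft_force: [1.2, 0.1, -1.0]
finger_gap: 50.1
```

```bash
python3 d.py  537.6,-176.3,200 537.6,-176.3,94
```

```text
t 4.3 P [ 405.4 -105.4  245.8] rpy [3.141e+00 2.000e-03 2.798e+00] F [ 1.2  0.1 -1. ] gap 50.1 q [-0.43  0.07 -0.48  1.02  0.   -0.09]
537.6,-176.3,200 ->cm [-14.82  -2.22   4.62]
537.6,-176.3,94 ->cm [-14.8   -2.23  15.22]
```

Emit:
step_arm([
  [[-3, -0.5, 0], 0],
  [[-6.3, -1, 0.5], 0],
  [[-9.8, -1.5, 1.5], 0],
  [[-13, -2, 3], 0],
  [[-14.8, -2.2, 4.6], 0],
])

```text
time_s: 4.72
tcp_pos: [540.6, -178.4, 199.6]
orientation: [-3.141, 0.005, 2.797]
ft_force: [0.3, 0.4, -1.5]
finger_gap: 50.3
```

Emit:
step_arm([
  [[0, 0, 0.5], 0],
  [[0, 0, 2.5], 0],
  [[0, 0, 4.8], 0],
  [[0, 0, 6.8], 0],
  [[0, 0, 8], 0],
])

```text
time_s: 5.13
tcp_pos: [538.8, -177.4, 117.4]
orientation: [3.142, 0.001, 2.797]
ft_force: [-0.5, 0.0, -1.9]
finger_gap: 50.1
```

```bash
python3 d.py  537.6,-176.3,94; python3 - <<'E'
from h import *
snap("side","x",320,480,160,280,5);snap("top","y",320,480,160,280,5)
cv2.imwrite("pics/p2.png",np.vstack([cv2.resize(cv2.imread(f"pics/{k}.png"),(400,300)) for k in "xy"]))
E
```

```text
t 5.1333 P [ 538.8 -177.4  117.4] rpy [3.142e+00 1.000e-03 2.797e+00] F [-0.5  0.  -1.9] gap 50.1 q [-0.45  0.46 -0.31  0.8   0.   -0.1 ]
537.6,-176.3,94 ->cm [0.15 0.07 2.34]
```

View pics/p2.png

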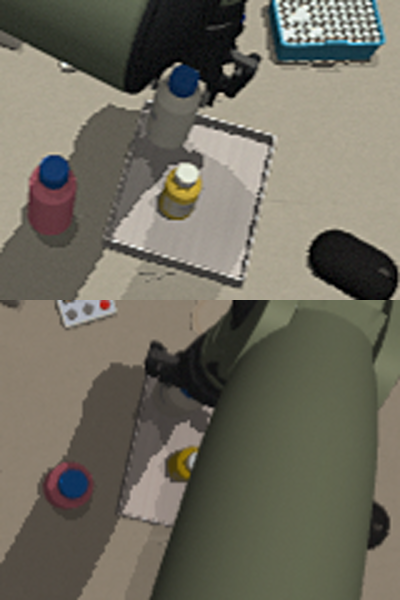

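Emit:
step_arm([
  [[0.1, 0.1, 0.4], 0],
  [[0.1, 0.1, 1], 0],
  [[0.1, 0.1, 1.6], 0],
  [[0.1, 0.1, 2], 0],
  [[0.1, 0.1, 2.3], 0],
])

```text
time_s: 5.65
tcp_pos: [537.7, -175.9, 94.2]
orientation: [3.141, -0.0, 2.797]
ft_force: [0.6, 0.4, -0.9]
finger_gap: 50.3
```

Emit:
step_arm([
  [[0, 0, 0], 0],
  [[0, 0, 0], 0],
  [[0, 0, 0], 0],
  [[0, 0, 0], 0],
  [[0, 0, 0], 0],
])

```text
time_s: 6.07
tcp_pos: [537.8, -176.0, 94.4]
orientation: [3.141, 0.0, 2.797]
ft_force: [-0.6, -0.5, -1.2]
finger_gap: 50.1
```

Emit:
step_arm([
  [[0, 0, 0.05], 0],
  [[0, 0, 0.1], 0],
  [[0, 0, 0.15], 0],
  [[0, 0, 0.15], 0],
  [[0, 0, 0.15], 0],
])

```text
time_s: 6.48
tcp_pos: [538.4, -176.1, 93.6]
orientation: [3.141, 0.002, 2.797]
ft_force: [-1.4, 0.6, 4.3]
finger_gap: 50.2
```

Emit:
step_arm([
  [[0, 0, 0], 0],
  [[0, 0, 0], 0],
  [[0, 0, 0], 0],
  [[0, 0, 0], 0],
  [[0, 0, 0], 0],
], gripper=30)

```text
time_s: 6.9
tcp_pos: [538.2, -176.1, 93.3]
orientation: [3.141, 0.001, 2.797]
ft_force: [0.3, 0.7, 0.3]
finger_gap: 75.1
```

Emit:
step_arm([
  [[0, 0, -0.6], 0],
  [[0, 0, -2.5], 0],
  [[0, 0, -5.5], 0],
  [[0, 0, -9], 0],
  [[0, 0, -12.5], 0],
])

```text
time_s: 7.32
tcp_pos: [537.4, -175.7, 219.6]
orientation: [3.141, -0.0, 2.797]
ft_force: [0.7, -0.5, 0.7]
finger_gap: 75.7
```

```bash
python3 d.py  470,-40,245 560,-40,245 630,86.8,240 630,86.8,98
```

```text
t 7.3167 P [ 537.4 -175.7  219.6] rpy [ 3.141 -0.     2.797] F [ 0.7 -0.5  0.7] gap 75.7 q [-0.45  0.36 -0.17  1.04  0.   -0.1 ]
470,-40,245 ->cm [10.93 10.5  -2.53]
560,-40,245 ->cm [ 2.46 13.54 -2.53]
630,86.8,240 ->cm [ 0.16 27.84 -2.03]
630,86.8,98 ->cm [ 0.16 27.83 12.17]
```

Emit:
step_arm([
  [[0, 3, -0.8], 0],
  [[0, 6.4, -1.6], 0],
  [[0.1, 10, -2], 0],
  [[0.1, 13.5, -2], 0],
  [[0.1, 17, -2], 0],
], gripper=0)

```text
time_s: 7.73
tcp_pos: [594.5, -14.0, 240.9]
orientation: [3.141, 0.001, 2.796]
ft_force: [1.4, -0.3, 0.5]
finger_gap: 85.6
```

Emit:
step_arm([
  [[0, 3, 0], 0],
  [[0, 6, 0], 0],
  [[0.1, 8.5, 0], 0],
  [[0.1, 10.3, 0], 0],
  [[0.1, 10.9, 0], 0],
])

```text
time_s: 8.15
tcp_pos: [630.9, 91.6, 241.1]
orientation: [3.14, 0.001, 2.799]
ft_force: [0.7, -0.2, -0.9]
finger_gap: 85.4
```

```bash
python3 d.py 630,86.8,98;  python3 - <<'E'
from h import *
snap("side","x",260,360,110,250,4);snap("top","y",260,440,145,250,4)
a,b=cv2.imread("pics/x.png"),cv2.imread("pics/y.png");cv2.imwrite("pics/p3.png",np.hstack([a[:420],cv2.resize(b,(400,420))]) if 0 else np.hstack([cv2.resize(a,(300,420)),cv2.resize(b,(500,292))[:292] if 0 else cv2.copyMakeBorder(cv2.resize(b,(500,292)),0,128,0,0,0)]))
E
```

```text
t 8.15 P [630.9  91.6 241.1] rpy [3.140e+00 1.000e-03 2.799e+00] F [ 0.7 -0.2 -0.9] gap 85.4 q [0.03 0.48 0.07 1.16 0.   0.37]
630,86.8,98 ->cm [-0.06 -0.5  14.31]
```

View pics/p3.png

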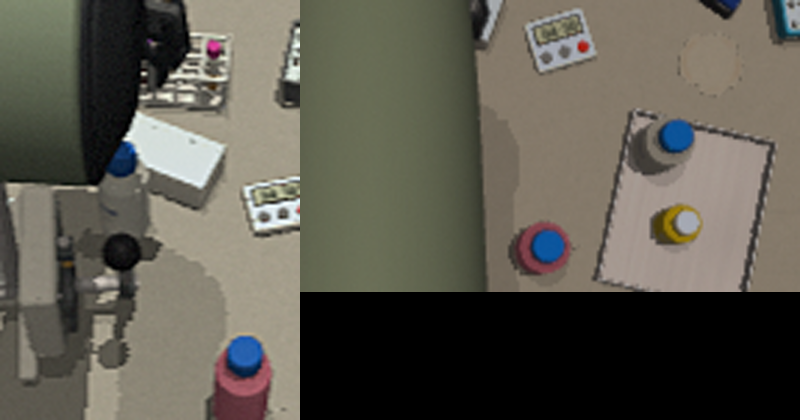

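Emit:
step_arm([
  [[-0.1, -0.5, 1.2], 0],
  [[-0.1, -0.5, 3.2], 0],
  [[-0.1, -0.5, 5.2], 0],
  [[-0.1, -0.5, 6.8], 0],
  [[-0.1, -0.5, 7.8], 0],
])

```text
time_s: 8.67
tcp_pos: [628.4, 82.8, 161.1]
orientation: [-3.14, -0.001, 2.796]
ft_force: [0.3, 0.4, 0.4]
finger_gap: 85.6
```

```bash
python3 d.py 630,86.8,98;  python3 - <<'E'
from h import *
snap("side","p4",200,360,80,230,4)
E
```

```text
t 8.6667 P [628.4  82.8 161.1] rpy [-3.140e+00 -1.000e-03  2.796e+00] F [0.3 0.4 0.4] gap 85.6 q [ 0.02  0.53 -0.06  0.98 -0.    0.36]
630,86.8,98 ->cm [-0.02  0.44  6.31]
```

View pics/p4.png

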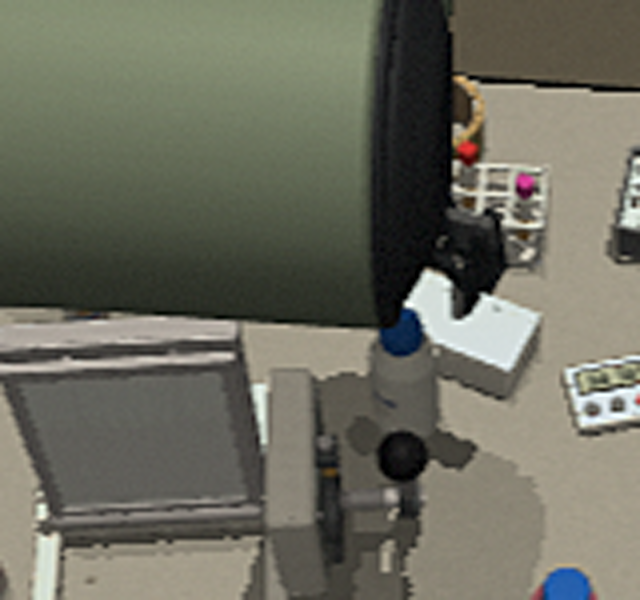

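Emit:
step_arm([
  [[0, 0.4, 0.8], 0],
  [[0, 0.4, 2.2], 0],
  [[0, 0.4, 3.8], 0],
  [[0, 0.4, 5.2], 0],
  [[0, 0.4, 6.2], 0],
])

```text
time_s: 9.13
tcp_pos: [628.9, 86.3, 97.1]
orientation: [-3.14, -0.003, 2.796]
ft_force: [-0.2, 0.9, 0.5]
finger_gap: 85.4
```

Emit:
step_arm([
  [[0, 0, 0], 0],
  [[0, 0, 0], 0],
  [[0, 0, 0], 0],
  [[0, 0, 0], 0],
  [[0, 0, 0], 0],
], gripper=255)

```text
time_s: 9.55
tcp_pos: [630.0, 86.4, 98.7]
orientation: [-3.141, -0.0, 2.796]
ft_force: [-0.2, 0.3, 4.7]
finger_gap: 48.7
```

Emit:
step_arm([
  [[0, 0, 0], 0],
  [[0, 0, 0], 0],
  [[0, 0, 0], 0],
  [[0, 0, 0], 0],
  [[0, 0, 0], 0],
])

```text
time_s: 9.97
tcp_pos: [630.1, 86.4, 98.8]
orientation: [-3.141, -0.0, 2.796]
ft_force: [0.3, 0.4, 1.1]
finger_gap: 48.9
```

Emit:
step_arm([
  [[0, 0, -1], 0],
  [[0, 0, -4], 0],
  [[0, 0, -7.8], 0],
  [[0, 0, -11.5], 0],
  [[0, 0, -15], 0],
])

```text
time_s: 10.38
tcp_pos: [629.7, 86.6, 250.9]
orientation: [-3.14, -0.001, 2.796]
ft_force: [0.5, 0.3, -1.7]
finger_gap: 48.8
```

```bash
python3 d.py 518.9,-258.2,270 518.9,-258.2,103
```

```text
t 10.3833 P [629.7  86.6 250.9] rpy [-3.140e+00 -1.000e-03  2.796e+00] F [ 0.5  0.3 -1.7] gap 48.8 q [ 0.02  0.48  0.09  1.18 -0.    0.37]
518.9,-258.2,270 ->cm [ -1.26 -36.19  -1.87]
518.9,-258.2,103 ->cm [ -1.28 -36.17  14.83]
```

Emit:
step_arm([
  [[0, -3, -0.6], 0],
  [[-0.1, -6.5, -1.4], 0],
  [[-0.3, -10.2, -2], 0],
  [[-0.5, -14, -2], 0],
  [[-0.7, -17.6, -2], 0],
])

```text
time_s: 10.8
tcp_pos: [575.8, -82.9, 272.2]
orientation: [-3.14, 0.0, 2.796]
ft_force: [0.6, -0.1, -2.6]
finger_gap: 48.7
```

Emit:
step_arm([
  [[-0.1, -3.7, 0], 0],
  [[-0.2, -7.4, 0], 0],
  [[-0.3, -11, 0], 0],
  [[-0.4, -14.5, 0], 0],
  [[-0.5, -17.5, 0], 0],
])

```text
time_s: 11.22
tcp_pos: [519.9, -251.2, 272.9]
orientation: [-3.14, 0.0, 2.795]
ft_force: [0.2, 0.3, -1.6]
finger_gap: 48.8
```

```bash
python3 d.py 518.9,-258.2,150 518.9,-258.2,103
```

```text
t 11.2167 P [ 519.9 -251.2  272.9] rpy [-3.14   0.     2.795] F [ 0.2  0.3 -1.6] gap 48.8 q [-0.58  0.35 -0.04  1.17 -0.   -0.23]
518.9,-258.2,150 ->cm [-0.14 -0.67 12.29]
518.9,-258.2,103 ->cm [-0.14 -0.66 16.99]
```

Emit:
step_arm([
  [[-0.1, -0.7, 0.8], 0],
  [[-0.1, -0.7, 3.5], 0],
  [[-0.1, -0.7, 6.5], 0],
  [[-0.1, -0.7, 9.5], 0],
  [[-0.1, -0.7, 12], 0],
])

```text
time_s: 11.63
tcp_pos: [517.6, -257.5, 151.0]
orientation: [-3.141, -0.002, 2.795]
ft_force: [-0.9, 0.2, -2.7]
finger_gap: 48.9
```

```bash
python3 d.py 518.9,-258.2,103;  python3 - <<'E'
from h import *
snap("side","p5",340,460,170,290,4)
E
```

```text
t 11.6333 P [ 517.6 -257.5  151. ] rpy [-3.141e+00 -2.000e-03  2.795e+00] F [-0.9  0.2 -2.7] gap 48.9 q [-0.59  0.44 -0.23  0.9  -0.   -0.24]
518.9,-258.2,103 ->cm [-0.15 -0.02  4.8 ]
```

View pics/p5.png

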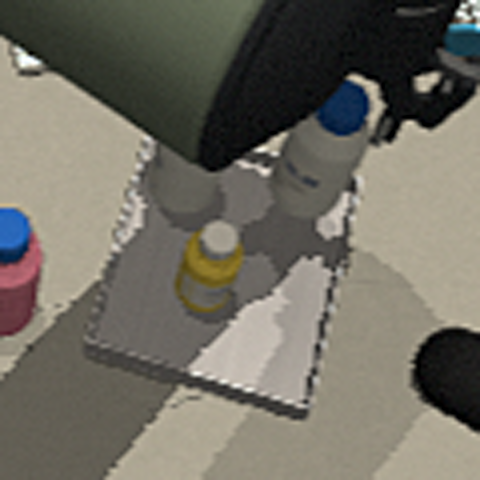

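Emit:
step_arm([
  [[-0.1, 0, 0.6], 0],
  [[-0.1, 0, 1.9], 0],
  [[-0.1, 0, 3.2], 0],
  [[-0.1, 0, 4.2], 0],
  [[-0.1, 0, 4.7], 0],
])

```text
time_s: 12.1
tcp_pos: [517.5, -256.0, 101.3]
orientation: [3.14, -0.005, 2.796]
ft_force: [-3.6, 7.2, 41.0]
finger_gap: 48.6
```

Emit:
step_arm([
  [[0, 0, 0.05], 0],
  [[0, 0, 0.1], 0],
  [[0, 0, 0.15], 0],
  [[0, 0, 0.15], 0],
  [[0, 0, 0.15], 0],
])

```text
time_s: 12.52
tcp_pos: [519.0, -256.5, 101.7]
orientation: [3.14, -0.002, 2.796]
ft_force: [1.3, 0.8, 6.7]
finger_gap: 48.8
```

Emit:
step_arm([
  [[0, 0, 0], 0],
  [[0, 0, 0], 0],
  [[0, 0, 0], 0],
  [[0, 0, 0], 0],
  [[0, 0, 0], 0],
], gripper=50)

```text
time_s: 12.93
tcp_pos: [518.8, -256.5, 101.5]
orientation: [3.14, -0.002, 2.796]
ft_force: [-0.8, -0.3, 0.2]
finger_gap: 68.5
```

Emit:
step_arm([
  [[0, 0, -0.6], 0],
  [[0, 0, -2.5], 0],
  [[0, 0, -5.5], 0],
  [[0, 0, -9], 0],
  [[0, 0, -12.5], 0],
])

```text
time_s: 13.35
tcp_pos: [518.4, -256.3, 227.7]
orientation: [3.14, -0.004, 2.796]
ft_force: [1.7, 0.3, -0.0]
finger_gap: 69.1
```

```bash
python3 d.py 400,-80,260 435,50,260;python3 - <<'E'
import numpy as np
p=np.load("press.npy")
def W(X):
    c,s=np.cos(p[2]),np.sin(p[2]);return np.array([p[0]+c*X[0]-s*X[1],p[1]+s*X[0]+c*X[1],X[2]])
for q in(.054,.3,.5,.7,.9,1.05,1.2,1.33):
    a=q-.35;k=np.array([-10+150*np.sin(a),-125,50+150*np.cos(a)]);print(q,W(k).round(1))
E
```

```text
t 13.35 P [ 518.4 -256.3  227.7] rpy [ 3.14  -0.004  2.796] F [ 1.7  0.3 -0. ] gap 69.1 q [-0.59  0.38 -0.12  1.07  0.   -0.24]
400,-80,260 ->cm [17.12 12.59 -3.15]
435,50,260 ->cm [18.24 26.   -3.12]
0.054 [480.9  62.7 193.5]
0.3 [516.8  67.4 199.8]
0.5 [546.5  71.3 198.3]
0.7 [575.3  75.1 190.9]
0.9 [602.   78.6 177.9]
1.05 [620.1  80.9 164.7]
1.2 [636.  83. 149.]
1.33 [647.8  84.6 133.6]
```

Emit:
step_arm([
  [[3, 2.2, -0.8], -4],
  [[6.8, 5, -2], -9],
  [[10.5, 7.7, -3], -14],
  [[13.8, 10.2, -3.2], -19],
  [[16.8, 12.3, -3.2], -24],
], gripper=255)

```text
time_s: 13.77
tcp_pos: [405.2, -88.3, 261.5]
orientation: [3.139, -0.001, -3.065]
ft_force: [0.9, 1.5, 1.5]
finger_gap: 7.6
```

```bash
python3 d.py 428,56,255 428,56,204
```

```text
t 13.7667 P [405.2 -88.3 261.5] rpy [ 3.139e+00 -1.000e-03 -3.065e+00] F [0.9 1.5 1.5] gap 7.6 q [-0.39  0.05 -0.46  1.06  0.   -0.47]
428,56,255 ->cm [-3.38 14.21  0.68]
428,56,204 ->cm [-3.38 14.2   5.78]
```

Emit:
step_arm([
  [[-0.4, 2.5, 0], -1],
  [[-1.2, 6, 0.3], -2],
  [[-2, 9.5, 0.6], -3],
  [[-2.9, 12.5, 0.7], -3],
  [[-3.4, 14.2, 0.7], -3],
])

```text
time_s: 14.18
tcp_pos: [428.1, 58.6, 255.2]
orientation: [3.138, 0.0, -3.01]
ft_force: [0.5, -0.0, 0.9]
finger_gap: 0.3
```

Emit:
step_arm([
  [[0, 0, 0.6], 0],
  [[0, 0, 1.8], 0],
  [[0, 0, 3.2], 0],
  [[0, 0, 4.4], 0],
  [[0, 0, 5], 0],
])

```text
time_s: 14.6
tcp_pos: [427.0, 58.2, 203.9]
orientation: [3.138, -0.002, -3.011]
ft_force: [-0.8, -0.2, 0.0]
finger_gap: -0.2
```

```bash
python3 d.py 453,59,204 500,65,206;  python3 - <<'E'
from h import *
snap("top","x",240,440,145,265,4);snap("side","y",240,440,110,260,4)
a,b=[cv2.resize(cv2.imread(f"pics/{k}.png"),None,fx=.5,fy=.5) for k in "xy"]
a,b=cv2.imread("pics/x.png"),cv2.imread("pics/y.png")
cv2.imwrite("pics/p6.png",np.vstack([cv2.resize(a,(480,288)),cv2.resize(b,(416,312))[:, :] if 0 else cv2.copyMakeBorder(cv2.resize(b,(416,312)),0,0,0,64,0)]))
E
```

```text
t 14.6 P [427.   58.2 203.9] rpy [ 3.138e+00 -2.000e-03 -3.011e+00] F [-0.8 -0.2  0. ] gap -0.2 q [-0.04  0.13 -0.52  0.92  0.   -0.17]
453,59,204 ->cm [-2.59 -0.26 -0.02]
500,65,206 ->cm [-7.33 -0.28 -0.23]
```

View pics/p6.png

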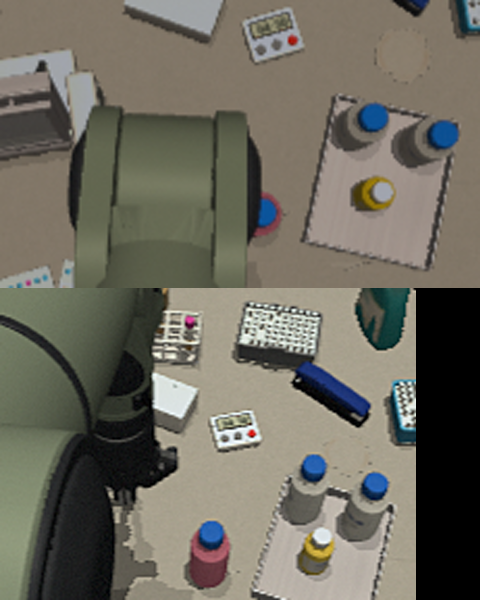

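Emit:
step_arm([
  [[-1.5, -0.1, 0], 0],
  [[-2.8, -0.1, 0], 0],
  [[-3.8, -0.1, -0.2], 0],
  [[-4.8, -0.1, -0.4], 0],
  [[-5.8, -0.1, -0.5], 0],
])

```text
time_s: 15.12
tcp_pos: [485.8, 64.3, 210.3]
orientation: [3.138, -0.001, -3.011]
ft_force: [0.0, -1.3, -0.1]
finger_gap: 0.1
```

```bash
python3 d.py
```

```text
t 15.1167 P [485.8  64.3 210.3] rpy [ 3.138e+00 -1.000e-03 -3.011e+00] F [ 0.  -1.3 -0.1] gap 0.1 q [-0.02  0.23 -0.38  0.96  0.   -0.15]
```

Emit:
step_arm([
  [[-1.2, 0, 0.1], 0],
  [[-2.4, 0, 0.2], 0],
  [[-3.3, 0, 0.3], 0],
  [[-4.2, 0, 0.4], 0],
  [[-5, 0, 0.5], 0],
])

```text
time_s: 15.53
tcp_pos: [536.1, 70.6, 205.4]
orientation: [3.139, -0.001, -3.012]
ft_force: [-0.4, -0.5, 0.7]
finger_gap: 0.2
```

```bash
python3 d.py
```

```text
t 15.5333 P [536.1  70.6 205.4] rpy [ 3.139e+00 -1.000e-03 -3.012e+00] F [-0.4 -0.5  0.7] gap 0.2 q [-0.01  0.33 -0.26  0.99  0.   -0.14]
```

Emit:
step_arm([
  [[-1, 0, 0.2], 0],
  [[-2, 0, 0.6], 0],
  [[-3, 0, 1.1], 0],
  [[-4, 0, 1.6], 0],
  [[-5, 0, 2.2], 0],
])

```text
time_s: 15.95
tcp_pos: [586.5, 77.3, 182.8]
orientation: [3.139, -0.001, -3.012]
ft_force: [-0.6, -1.0, -0.1]
finger_gap: -0.4
```

```bash
python3 d.py; python3 - <<'E'
from h import *
a=snap("side","x",180,360,100,260,3);b=snap("top","y",180,360,140,260,3)
np.save("a.npy",a["image"])
# knob dark-pixel test at candidate angles, both cams
p=np.load("press.npy")
for c,n in((a,"side"),(b,"top")):
  for q in(.054,.44,.88,1.33):
    k=(-10+150*np.sin(q-.35),-125,50+150*np.cos(q-.35));C,s=np.cos(p[2]),np.sin(p[2])
    u,v=proj(c,(p[0]+C*k[0]-s*k[1],p[1]+s*k[0]+C*k[1],k[2])).astype(int);print(n,q,(u,v),c["image"][v-2:v+3,u-2:u+3].mean((0,1)).round())
E
```

```text
t 15.95 P [586.5  77.3 182.8] rpy [ 3.139e+00 -1.000e-03 -3.012e+00] F [-0.6 -1.  -0.1] gap -0.4 q [ 0.    0.44 -0.15  0.98  0.   -0.13]
side 0.054 (np.int64(300), np.int64(194)) [25. 24. 24.]
side 0.44 (np.int64(300), np.int64(174)) [133. 127. 113.]
side 0.88 (np.int64(300), np.int64(159)) [15. 16. 17.]
side 1.33 (np.int64(300), np.int64(154)) [17. 19. 19.]
top 0.054 (np.int64(308), np.int64(212)) [ 96. 100.  78.]
top 0.44 (np.int64(305), np.int64(189)) [ 97. 101.  79.]
top 0.88 (np.int64(303), np.int64(167)) [ 96. 100.  78.]
top 1.33 (np.int64(301), np.int64(153)) [ 96. 100.  78.]
```

Emit:
step_arm([
  [[0, 0, -1.5], 0],
  [[0, 0, -4], 0],
  [[0, 0, -7], 0],
  [[0, -3, -9], 0],
  [[0, -6.5, -9.5], 0],
])

```text
time_s: 16.47
tcp_pos: [596.4, 13.7, 280.9]
orientation: [3.139, 0.004, -3.007]
ft_force: [0.6, 0.5, 0.2]
finger_gap: 0.1
```

Emit:
step_arm([
  [[0, -4, 0], 0],
  [[0, -8, 0], 0],
  [[0, -12, 0], 0],
  [[0, -15.5, 0], 0],
  [[0, -18, 0], 0],
])

```text
time_s: 16.88
tcp_pos: [620.1, -167.9, 280.4]
orientation: [3.14, 0.003, -3.009]
ft_force: [0.0, 0.7, 0.4]
finger_gap: 0.1
```

```bash
python3 d.py; python3 - <<'E'
from h import *
a=snap("side","x",180,440,120,280,3);b=snap("top","y",180,440,140,280,3)
p=np.load("press.npy")
for c,n in((a,"side"),(b,"top")):
  for q in(.054,.44,.88,1.33):
    k=(-10+150*np.sin(q-.35),-125,50+150*np.cos(q-.35));C,s=np.cos(p[2]),np.sin(p[2])
    u,v=proj(c,(p[0]+C*k[0]-s*k[1],p[1]+s*k[0]+C*k[1],k[2])).astype(int);print(n,q,(u,v),c["image"][v-2:v+3,u-2:u+3].mean((0,1)).round())
  m=(c["image"].max(2)<35).astype(np.uint8);m[:, :285]=0;m[:,330:]=0;m[:140]=0;m[240:]=0
  N,_,st,ce=cv2.connectedComponentsWithStats(m);print([(st[i][4],ce[i].round(1).tolist()) for i in range(1,N) if st[i][4]>25])
E
```

```text
t 16.8833 P [ 620.1 -167.9  280.4] rpy [ 3.140e+00  3.000e-03 -3.009e+00] F [0.  0.7 0.4] gap 0.1 q [-0.38  0.48  0.16  1.25  0.   -0.51]
side 0.054 (np.int64(300), np.int64(194)) [30. 29. 29.]
side 0.44 (np.int64(300), np.int64(174)) [170. 163. 144.]
side 0.88 (np.int64(300), np.int64(159)) [91. 96. 89.]
side 1.33 (np.int64(300), np.int64(154)) [47. 50. 41.]
[(np.int32(106), [300.2, 194.0])]
top 0.054 (np.int64(308), np.int64(212)) [32. 29. 30.]
top 0.44 (np.int64(305), np.int64(189)) [137. 125. 109.]
top 0.88 (np.int64(303), np.int64(167)) [138. 126. 110.]
top 1.33 (np.int64(301), np.int64(153)) [89. 82. 73.]
[(np.int32(111), [307.3, 212.3])]
```

```bash
python3 - <<'E'
from h import *
from scipy.optimize import least_squares as LS
T=capture("top");S=capture("side")
r=LS(lambda X:np.r_[proj(T,X)-(307.3,212.3),proj(S,X)-(300.2,194)],[480,63,190]);print(r.x.round(1),r.fun.round(2))
for z in(179,190,204):print(z,proj(S,(427,58.2,z)).round(1),proj(T,(427,58.2,z)).round(1))
# frame now: tips
for z in(255,268,280):print(z,proj(S,(620.1,-167.9,z)).round(1),proj(T,(620.1,-167.9,z)).round(1))
a=cv2.resize(S["image"][150:250,270:330,::-1],None,fx=5,fy=5,interpolation=cv2.INTER_CUBIC)
b=cv2.resize(S["image"][60:210,330:460,::-1],None,fx=3.33,fy=3.33,interpolation=cv2.INTER_CUBIC)
h=500;cv2.imwrite("pics/p7.png",np.hstack([a,b[:h,:433]] if b.shape[0]>=h else [a[:b.shape[0]],b]))
E
```

```text
[480.8  64.9 193.2] [ 0.53 -0.11 -0.54  0.06]
179 [300.  215.4] [310.4 233.6]
190 [299.7 213.4] [310.3 233.5]
204 [299.5 210.7] [310.3 233.3]
255 [395.3 142.6] [403.6 153.4]
268 [396.1 139.4] [404.8 152.2]
280 [396.8 136.5] [406.  150.9]
```

View pics/p7.png

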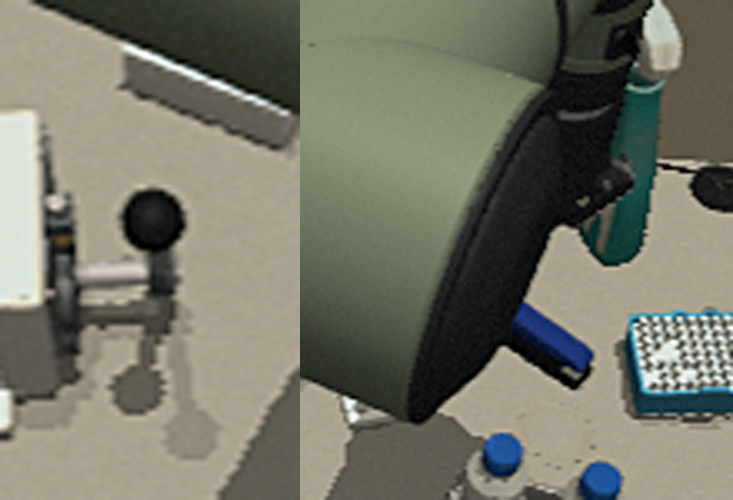

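Emit:
step_arm([
  [[1.5, 2.5, 0], 0],
  [[3.4, 5.2, 0], 0],
  [[5.3, 8.2, 0], 0],
  [[7.2, 11.2, 0], 0],
  [[9.1, 14.2, 0], 0],
])

```text
time_s: 17.5
tcp_pos: [509.0, -33.8, 280.3]
orientation: [3.138, 0.003, -3.007]
ft_force: [-0.2, 0.5, 0.1]
finger_gap: -0.0
```

Emit:
step_arm([
  [[1.9, 2.9, 0], 0],
  [[3.8, 5.8, 0.3], 0],
  [[5.4, 8.4, 1], 0],
  [[6.6, 10, 2], 0],
  [[7, 10.7, 2.5], 0],
])

```text
time_s: 17.92
tcp_pos: [421.8, 65.8, 255.0]
orientation: [3.137, 0.001, -3.002]
ft_force: [0.3, 0.7, -0.3]
finger_gap: 0.0
```

```bash
python3 d.py 428,58,188
```

```text
t 17.9167 P [421.8  65.8 255. ] rpy [ 3.137e+00  1.000e-03 -3.002e+00] F [ 0.3  0.7 -0.3] gap 0.0 q [-0.02  0.08 -0.44  1.05  0.   -0.16]
428,58,188 ->cm [-0.49 -0.89  6.7 ]
```

Emit:
step_arm([
  [[-0.2, -0.5, 0.9], 0],
  [[-0.4, -0.9, 2.6], 0],
  [[-0.4, -0.9, 4.5], 0],
  [[-0.4, -0.9, 6], 0],
  [[-0.4, -0.9, 6.9], 0],
])

```text
time_s: 18.33
tcp_pos: [427.0, 57.3, 184.2]
orientation: [3.137, -0.001, -3.002]
ft_force: [-1.0, -0.3, 0.3]
finger_gap: -0.2
```

Emit:
step_arm([
  [[-0.8, 0, 0], 0],
  [[-1.6, 0, 0], 0],
  [[-2.4, 0, 0], 0],
  [[-3, 0, 0], 0],
  [[-3.4, 0, 0], 0],
])

```text
time_s: 18.75
tcp_pos: [459.7, 61.7, 184.6]
orientation: [3.137, -0.005, -3.002]
ft_force: [-10.4, -1.7, 6.8]
finger_gap: 0.1
```

```bash
python3 d.py 480,64.9,188
```

```text
t 18.75 P [459.7  61.7 184.6] rpy [ 3.137 -0.005 -3.002] F [-10.4  -1.7   6.8] gap 0.1 q [-0.03  0.21 -0.48  0.89  0.   -0.17]
480,64.9,188 ->cm [-2.05  0.03 -0.35]
```

Emit:
step_arm([
  [[-0.9, 0, -0.2], 0],
  [[-1.8, 0, -0.3], 0],
  [[-2.7, 0, -0.4], 0],
  [[-3.6, 0, -0.5], 0],
  [[-4.4, 0, -0.5], 0],
])

```text
time_s: 19.17
tcp_pos: [505.6, 68.0, 190.2]
orientation: [3.138, -0.002, -3.002]
ft_force: [-0.0, 0.6, 0.3]
finger_gap: 0.1
```

```bash
python3 d.py; python3 - <<'E'
from h import *
c=capture("side");im=c["image"]
for v in range(150,220,6):print(v,[int(x) for x in im[v,286:316:3].max(1)])
E
```

```text
t 19.1667 P [505.6  68.  190.2] rpy [ 3.138e+00 -2.000e-03 -3.002e+00] F [-0.   0.6  0.3] gap 0.1 q [-0.01  0.29 -0.36  0.93  0.   -0.15]
150 [37, 35, 29, 29, 28, 22, 19, 16, 25, 25]
156 [32, 32, 28, 31, 30, 21, 14, 20, 15, 0]
162 [32, 30, 27, 31, 27, 17, 16, 19, 12, 21]
168 [33, 30, 28, 32, 24, 13, 20, 17, 19, 14]
174 [30, 27, 31, 24, 27, 19, 13, 16, 18, 21]
180 [33, 25, 29, 26, 17, 16, 5, 195, 33, 181]
186 [27, 23, 27, 27, 19, 13, 0, 168, 165, 165]
192 [26, 25, 22, 14, 20, 9, 158, 165, 168, 166]
198 [25, 30, 21, 23, 17, 15, 151, 169, 167, 168]
204 [17, 25, 15, 18, 19, 32, 39, 166, 168, 169]
210 [20, 21, 17, 18, 2, 88, 66, 173, 164, 165]
216 [19, 19, 14, 13, 70, 69, 66, 155, 160, 87]
```

Emit:
step_arm([
  [[-0.5, 0, 0], 0],
  [[-1, 0, 0], 0],
  [[-1.5, 0, 0.05], 0],
  [[-2, 0, 0.1], 0],
  [[-2.5, 0, 0.1], 0],
])

```text
time_s: 19.63
tcp_pos: [527.6, 71.3, 188.4]
orientation: [3.137, -0.009, -3.002]
ft_force: [-14.4, -1.9, 9.5]
finger_gap: 0.3
```

```bash
python3 d.py
```

```text
t 19.6333 P [527.6  71.3 188.4] rpy [ 3.137 -0.009 -3.002] F [-14.4  -1.9   9.5] gap 0.3 q [-0.01  0.33 -0.3   0.95  0.   -0.15]
```

Emit:
step_arm([
  [[-0.8, 0, 0.2], 0],
  [[-1.6, 0, 0.4], 0],
  [[-2.4, 0, 0.7], 0],
  [[-3.2, 0, 1.0], 0],
  [[-4, 0, 1.3], 0],
])

```text
time_s: 20.05
tcp_pos: [565.2, 77.3, 174.5]
orientation: [3.136, -0.014, -3.002]
ft_force: [-5.6, 0.9, 3.3]
finger_gap: -0.1
```

```bash
python3 d.py
```

```text
t 20.05 P [565.2  77.3 174.5] rpy [ 3.136 -0.014 -3.002] F [-5.6  0.9  3.3] gap -0.1 q [ 0.    0.42 -0.21  0.96  0.   -0.14]
```

Emit:
step_arm([
  [[-0.8, 0, 0.4], 0],
  [[-1.6, 0, 0.8], 0],
  [[-2.4, 0, 1.3], 0],
  [[-3.2, 0, 1.8], 0],
  [[-4, 0, 2.4], 0],
])

```text
time_s: 20.47
tcp_pos: [605.9, 83.0, 149.5]
orientation: [3.137, -0.012, -3.002]
ft_force: [-0.4, -0.7, 0.1]
finger_gap: -0.1
```

Emit:
step_arm([
  [[0, 0, 0], 0],
  [[0, 0, 0], 0],
  [[0, 0, 0], 0],
  [[0, 0, 0], 0],
  [[0, 0, 0], 0],
])

```text
time_s: 20.88
tcp_pos: [605.8, 82.9, 149.9]
orientation: [3.137, -0.012, -3.002]
ft_force: [0.1, 0.3, 0.2]
finger_gap: 0.3
```

```bash
python3 d.py
```

```text
t 20.8833 P [605.8  82.9 149.9] rpy [ 3.137 -0.012 -3.002] F [0.1 0.3 0.2] gap 0.3 q [ 0.01  0.51 -0.13  0.95  0.   -0.13]
```

Emit:
step_arm([
  [[0.1, 0, -1.5], 0],
  [[0.2, 0, -4.5], 0],
  [[0.2, 0, -8], 0],
  [[0.2, -1, -11.5], 0],
  [[0.2, -4, -13], 0],
])

```text
time_s: 21.3
tcp_pos: [612.2, 45.3, 285.5]
orientation: [3.136, -0.005, -2.997]
ft_force: [1.0, -0.4, 0.8]
finger_gap: 0.1
```

Emit:
step_arm([
  [[0, -4, 0], 0],
  [[0, -8, 0], 0],
  [[0, -12, 0], 0],
  [[0, -16, 0], 0],
  [[0, -20, 0], 0],
])

```text
time_s: 21.72
tcp_pos: [640.8, -154.4, 285.2]
orientation: [3.137, -0.004, -2.997]
ft_force: [1.8, -0.5, 0.6]
finger_gap: -0.2
```

Emit:
step_arm([
  [[3, -1, 0], 0],
  [[6, -2, 0], 0],
  [[9.5, -3, 0], 0],
  [[12.5, -4, 0], 0],
  [[14.5, -4.5, 0], 0],
])

```text
time_s: 22.13
tcp_pos: [501.2, -220.9, 285.9]
orientation: [3.137, -0.005, -2.999]
ft_force: [-0.3, -0.7, -0.2]
finger_gap: -0.2
```

```bash
python3 d.py; python3 - <<'E'
from h import *
from scipy.optimize import least_squares as LS
p=np.load("press.npy");o={}
a=capture("side");b=capture("top")
for c,n in((a,"side"),(b,"top")):
  m=(c["image"].max(2)<40).astype(np.uint8);m[:, :285]=0;m[:,330:]=0;m[:135]=0;m[240:]=0
  N,_,st,ce=cv2.connectedComponentsWithStats(m);print(n,[(int(st[i][4]),ce[i].round(1).tolist()) for i in range(1,N) if st[i][4]>25])
  for q in(.44,1.33):
    k=(-10+150*np.sin(q-.35),-125,50+150*np.cos(q-.35));C,s=np.cos(p[2]),np.sin(p[2])
    print(q,proj(c,(p[0]+C*k[0]-s*k[1],p[1]+s*k[0]+C*k[1],k[2])).round(1))
  # blue caps and red cap vs first pictures
  f=cv2.imread(f"pics/{n}0.png")[:,:,::-1]
  for t,im in(("start",f),("now",c["image"])):
    im=im.astype(int);r=[]
    for ch,lo in((2,0),(0,2)):
      m=((im[:,:,ch]>110)&(im[:,:,lo]<60)&(im[:,:,1]<110)).astype(np.uint8);m[:140]=0;m[270:]=0;m[:,:180]=0;m[:,440:]=0
      N,_,st,ce=cv2.connectedComponentsWithStats(m);r+=[(ch,int(st[i][4]),ce[i].round(1).tolist()) for i in range(1,N) if st[i][4]>15]
    print(t,r)
E
```

```text
t 22.1333 P [ 501.2 -220.9  285.9] rpy [ 3.137 -0.005 -2.999] F [-0.3 -0.7 -0.2] gap -0.2 q [-0.55  0.3  -0.09  1.19  0.   -0.69]
side []
0.44 [300.2 174. ]
1.33 [301.  154.5]
start [(2, 30, [400.8, 158.9]), (2, 63, [299.6, 160.7]), (2, 86, [234.9, 223.2]), (2, 91, [341.1, 226.7]), (0, 65, [183.6, 209.6])]
now [(2, 61, [420.7, 202.6]), (0, 42, [182.0, 209.9]), (0, 40, [392.3, 235.2])]
top [(116, [298.1, 152.8])]
0.44 [305.9 189.7]
1.33 [301.4 153.3]
start [(2, 89, [299.9, 159.8]), (2, 95, [349.1, 233.0]), (2, 91, [244.7, 238.6]), (0, 86, [188.9, 225.7])]
now [(2, 29, [396.1, 190.0]), (2, 95, [349.1, 233.0]), (0, 89, [189.2, 225.8])]
```

Emit:
step_arm([
  [[3, 1, 0], 0],
  [[6.5, 2, 0], 0],
  [[10, 3, 0], 0],
  [[13, 4, 0], 0],
  [[15, 4.5, 0], 0],
])

```text
time_s: 22.65
tcp_pos: [344.4, -196.0, 287.4]
orientation: [3.137, -0.004, -3.0]
ft_force: [0.5, 0.6, -0.1]
finger_gap: 0.2
```

```bash
python3 d.py; python3 - <<'E'
from h import *
for n in("side","top"):
  c=capture(n);f=cv2.imread(f"pics/{n}0.png")[:,:,::-1]
  for t,im in(("start",f),("now",c["image"])):
    im=im.astype(int);r=[]
    for nm,m in(("blue",(im[:,:,2]>110)&(im[:,:,0]<60)&(im[:,:,1]<110)),("yel",(im[:,:,0]>130)&(im[:,:,1]>110)&(im[:,:,2]<60)),("white",im.min(2)>165)):
      m=m.astype(np.uint8);m[:130]=0;m[270:]=0;m[:,:280]=0;m[:,440:]=0
      N,_,st,ce=cv2.connectedComponentsWithStats(m);r+=[(nm,int(st[i][4]),ce[i].round(1).tolist()) for i in range(1,N) if st[i][4]>20]
    print(n,t,r)
  m=(c["image"].max(2)<40).astype(np.uint8);m[:, :285]=0;m[:,330:]=0;m[:135]=0;m[240:]=0
  N,_,st,ce=cv2.connectedComponentsWithStats(m);print("knob",[(int(st[i][4]),ce[i].round(1).tolist()) for i in range(1,N) if st[i][4]>25])
  for X in((537.6,-176.3,125),(519,-257,125)):print(proj(c,X).round(1))
E
```

```text
t 22.65 P [ 344.4 -196.   287.4] rpy [ 3.137 -0.004 -3.   ] F [ 0.5  0.6 -0.1] gap 0.2 q [-0.7   0.   -0.44  1.13 -0.   -0.85]
side start [('blue', 30, [400.8, 158.9]), ('blue', 63, [299.6, 160.7]), ('blue', 91, [341.1, 226.7]), ('yel', 62, [392.4, 234.9]), ('white', 62, [369.5, 132.7]), ('white', 53, [382.2, 133.9]), ('white', 25, [324.4, 135.0]), ('white', 21, [357.9, 133.9]), ('white', 497, [316.0, 159.0]), ('white', 22, [437.0, 165.4]), ('white', 141, [354.6, 179.3]), ('white', 21, [435.0, 173.0]), ('white', 57, [394.6, 228.6])]
side now [('yel', 21, [388.1, 232.7]), ('white', 31, [297.0, 132.0]), ('white', 1313, [392.8, 249.1]), ('white', 36, [393.9, 229.6])]
knob [(107, [301.5, 148.2])]
[390.9 196.1]
[420.9 204.5]
top start [('blue', 89, [299.9, 159.8]), ('blue', 95, [349.1, 233.0]), ('yel', 42, [396.1, 224.7])]
top now [('blue', 93, [395.7, 193.1]), ('blue', 90, [425.1, 200.4]), ('blue', 96, [349.1, 233.0]), ('yel', 52, [395.4, 225.4]), ('white', 635, [313.0, 143.6]), ('white', 101, [355.3, 161.8]), ('white', 53, [280.8, 210.1]), ('white', 42, [399.2, 224.3]), ('white', 71, [283.7, 262.8])]
knob [(115, [298.1, 152.8])]
[396.4 194.2]
[425.9 201.1]
```

```bash
python3 - <<'E'
from h import *
from scipy.optimize import least_squares as LS
T=capture("top");S=capture("side");p=np.load("press.npy")
k=LS(lambda X:np.r_[proj(T,X)-(298.1,152.8),proj(S,X)-(301.5,148.2)],[640,85,130]);print("knob",k.x.round(1),k.fun.round(2))
d=k.x-np.array([480.8,64.9,193.2]);print("moved",d.round(1))
C,s=np.cos(p[2]),np.sin(p[2]);piv=np.array([p[0]-10*C+125*s,p[1]-10*s-125*C,50]);e=k.x-piv
print("radius",np.linalg.norm(e).round(1),"q",(np.arctan2(np.hypot(e[0],e[1]),e[2])+.35).round(3))
f=cv2.imread("pics/top0.png");g=T["image"][:,:,::-1].copy()
for n,(x,y,w,h) in dict(carton=(288,126,50,38),timer=(337,144,34,30),small=(384,212,26,26),red=(180,215,28,22),pink=(335,220,26,26)).items():
    r=cv2.matchTemplate(g[y-10:y+h+10,x-10:x+w+10],f[y:y+h,x:x+w],cv2.TM_CCOEFF_NORMED);_,v,_,l=cv2.minMaxLoc(r);print(n,"shift px",l[0]-10,l[1]-10,round(v,3))
E
```

```text
knob [641.3  86.7 170.9] [ 2.03 -0.42 -2.18  0.24]
moved [160.5  21.8 -22.3]
radius 169.3 q 1.125
carton shift px 0 0 0.785
timer shift px 0 0 0.999
small shift px 0 0 0.972
red shift px 0 0 0.999
pink shift px 0 0 1.0
```

```bash
python3 - <<'E'
from h import *
for n,(x0,x1,y0,y1) in dict(side=(284,330,136,200),top=(284,330,140,215)).items():
    im=capture(n)["image"].mean(2)[y0:y1,x0:x1];print(n,x0,y0)
    for i,r in enumerate(im[::2] if n else im):print(y0+2*i,"".join("#@%x*+=-. "[min(9,int(v//25))] for v in r))
E
```

```text
side 284 136
136 ====*%x=+##@x++xx*****************************
138 ====+xxxxxxxx*********************************
140 +%@@@@@@@@@@@@@@@@@@x*+***********************
142 #########@@@@@@@@@@@@@@@%x*++***+********+**++
144 ************%@@#@@@@@@@@@@@@@x*++++++****+++**
146 ***************++*%##@@@@@@@@@@@%*+++++++*++**
148 *******************++*%@@@@@@@@@@@@%*+++++++++
150 *********************++++x#@@@@@@@@@@%x+++++++
152 ********************+*+*++++x#@@@@@@@@@@%*++++
154 ***************+*+********++++*x@@@@@@@@@@@*++
156 **************+*+**++++**+++*++++*@@@@@@@@@@%*
158 ***********++++*++++**+++++*+++++++*@@@@@@@@@@
160 *********++++*+++***+++++++++++++++++*%#@@@@@@
162 ******+*+****+++++++++++*++*+++++++++++*%#@@@@
164 **+++*+++*+*+++++++++++++++++++++++++++++*@@@@
166 ++++*+*++*++++++++*+++++++++++*++++++++*+++*@@
168 *+**++++*++++++++++++++++++++++++++++++++++++*
170 ++++++++++*+++++++++++++++++++++++++++++++++++
172 +*+++++*++++++++++++++++++++++++++*+++++++**++
174 ++++++++++++*++++++++++++*++++++++++++*+++*+**
176 +++++++++++++++++*++*++++*+++++**++*+*+**++***
178 ++++++++++++
[... 1794 characters left out ...]
*******%xx***x********************+**
190 @%%%************%%%***x***********************
192 %%%@*************%%***************************
194 %%%%%************%%x***%**********************
196 %xxx%************%%%xx%%x*********************
198 +++*%*******x******%%%%%x+********************
200 +==xx%**+++++++===+%%%xxx+********************
202 xxxxxx++++++++*****x%%%%%x********************
204 @@@@x@xx%%%%%%%%%%%%@@@@@x********************
206 %@%%%@%%%%%********%%%%%*********+************
208 *@@%%@%***********************+**+************
210 x@@%@@%***************************************
212 x%@@@@@*********************************+*****
214 +x%@@@@***************************************
```

```bash
python3 -c "
from rig import *
print(finish_job())"
```

```text
the job is handed in; nothing more can be done
None
```

I moved both bottles in the way into the steel tray, then pushed the lever through its middle notch and past the detent into the last notch. I handed the job in at about 23 s, with the arm clear of everything.

**Last checks:**
- **Bottles:** both caps in the tray were within about 1.5 px of where upright 125 mm bottles should show, and an earlier picture showed both standing.
- **Lever:** in the top camera the knob is at (298, 153), and the last notch predicts (301, 153). The middle notch would put it at about row 190.
- **Other objects:** the third bottle, pink look-alike, small bottle, timer and carton showed a 0 px shift. The carton's match was weaker (0.79), because a bottle was in its patch before and the knob is there now.

**What went wrong or disagreed:**
- **First lever pass:** it was too high and left the knob where it started. I repeated it lower, and it then went through the detent.
- **Second bottle:** it touched the tray floor a little hard, reading about 41 N at the wrist for a moment. The load came through the gripped bottle rather than the arm or gripper body, though it is close to the 40 N limit on those.
- **Lever angle from both cameras:** this gave 1.13 instead of 1.33, with about 2 px of error. I discarded it because the dark patch used in the side view turned out to be the arm, so the lever check rests on the top camera alone.

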